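Hold the case lid in its hinge for the pin

ROBOT

A 6-joint arm with a two-finger parallel gripper is mounted at the origin on a cart in front of the work surface, level with it; the furniture and walls round the work are solid. World frame = base frame: x ahead of the robot, y to its left, z up, the work surface at z = 0. Lengths are in m, angles in rad, forces in N, time in s.
With the tool pointing down it reaches from about 0.25 to 0.775 m from the base axis. Payload 4 kg.
Tool frame: the origin (TCP) lies on the front face of the gripper's body, between the roots of the fingers; the fingertips stand 97 mm ahead of it and the grasp point (between the pads) lies 78 mm ahead of it (robot.grasp_offset is the distance from the TCP to the grasp point, in m); z points along the fingers, y is the line along which they close (so a half turn about z gives the same grasp; the last joint's range is limited). The gripper opens to 94 mm and grips with 3 to 60 N. Pads are 16 mm wide; open, the fingers measure 119 mm over their backs; the gripper's body (75 mm by 177 mm) begins 78 mm behind the grasp point.
Start: joints at [1.149, 0.087, 1.371, -0, 1.684, -0.103], TCP at [0.172, 0.522, 0.303] pointing down, gripper open.
Joint ranges: [-3.1, 3.1], [-0.76, 2.03], [0.27, 2.55], [-1.08, 4.22], [0.17, 2.65], [-2.57, 2.57]. Speed limits (rad/s): [2.79, 2.79, 3.14, 3.14, 3.14, 3.14].

INTERFACE

Orientations are given as a 3x3 rotation matrix whose columns are the frame's x, y, z axes.
In Python, from plant import monitor, capture, camera_params, close_job, regions_of, place_of, robot gives the robot as it stands. The module is installed in compiled form; this text tells all that it offers.
- The arm moves only by the tool apply_moves, never from a script. Its argument "moves" is a list of rows, each a list of 2 entries, a list of its own where there are three numbers: the shift along the tool's x, y, z in units of 0.25 m (1.0 is 0.25 m), then the turn, a rotation vector about the tool's x, y, z in units of pi rad (1.0 is pi rad). A call has 1 to 20 rows; each row shifts and turns the commanded pose from where the row before left it, along the tool's axes as they then stand; what a row does not reach is not made up. A row lasts 1/10 s, in which the tool goes at most 50 mm and 8.59 degrees, less where a joint would pass 70% of its speed; a pose out of reach is approached as far as the arm can. A call with a number of a shift or a turn outside -1 to 1 is refused whole. A call with a gripper value outside its range is refused whole. "grip" is the opening, from 0 (shut) to 1 (fully open), set as the call begins (left out, the last holds). The fingers move at their own pace and stop on an object; "grip_force" is the grip in N (left out, the last holds). Time passes only in rows, so rows that do not move let the fingers close. It gives the time, the measured TCP pose, the force, the opening and the grip force at its end, in the units of the state.
- monitor.observe(): the state, without advancing time (a new reading comes with each control period).
- capture(name): name is "scene" or "top" or "wrist"; returns the picture (420x560x3 uint8, blue, green, red); there is no depth.
- camera_params(name): a dict with "fovy" (degrees; the focal length in pixels is half the picture's height over the tangent of half this angle, whatever the lens; pixels are square), "cx", "cy" (the principal point, pixels), "distortion" ([k1, k2, p1, p2, k3] as OpenCV has them; the pictures are not rectified), "R" (3x3) and "t" (3): a world point X has camera coordinates R X + t; the wrist camera has in their place "T_tool_cam" (4x4, takes a point from camera to tool coordinates, whose origin is the TCP and whose axes are the flange's). Camera axes: x right, y down, z forward; pixel columns grow to the right and rows downward; lengths in m; the calibration is good to about 2 mm. A picture is of the moment at which its call begins: read the wrist's pose just before it. camera_params takes no time and is no camera call.
- close_job(): hands the job in; it is judged then, once.
Trained networks look in the newest picture that a camera, given by its name, has taken for a name from the list of things; names that differ only in an ending like _2 or _b are one class to them, and where a whole thing is asked for, a point or a joint stands for the part that bears it (a point fixed in the world has none). Each returns a list of dicts, best first, with "confidence" (0 to 1); they miss things now and then, are a little off and sometimes report something else, mostly with a low value. They report only what shows in the picture. A call takes as long as a camera call.
- regions_of(camera, query): "mask" (420x560 bool, what is visible of it) and "rect" ([left, top, right, bottom] in pixels, round what is visible of it).
- place_of(camera, query): "centre" ([row, column] in pixels: a listed point, or the origin of a listed thing).
The state is a dict: "time": time; "joint_positions": joint angles; "qvel": joint speeds; "effort": joint torques, N m; "eef_pos": TCP position; "eef_rot": TCP orientation; "wrist_force": force on the tool from outside, world axes, zero at the start; "moment": the same for the moment, N m; "gripper_width": finger opening in m; "finger_force": force on a finger pad.
Only numpy, scipy, OpenCV 4.12 (cv2) and the standard library are available. Lean on these libraries where they do the work, as an engineer would, in place of code of your own. Each camera call takes 0.05 s, during which the arm holds its last target. There are 200 camera calls.

TASK

The reference-tile case is back from washing. First stand the tile from the drying rack on edge in the case's free middle slot, lowering it rather than dropping it, and let go; then take the lid by its top edge out of the drying rack and lower it upright onto the far wall of the case, turned so that its screwed hinge leaf faces the tiles, so that its two hinge knuckles sit fully down between the three on the case and all the holes line up for the pin. Finish with the gripper still holding the lid upright and still in that place, and leave the other tiles and the things on the bench where they are.

Things in the scene. Friction and masses are not known exactly. Their poses are not given: they have to be found in the camera images.
- case: Grey open case, fixed to the bench, place and yaw vary; 93 (x) x 160 (y) x 77 mm high; origin under its centre, x towards its hinged far wall, y left, z up. Front lip: outer face x = -46, top z = 28 mm. End walls at y = +-77, up to z = 77 mm. Far wall 14 mm thick at x = 40 mm, top z = 77 mm, carries the hinge. Room of 73 mm in x (-40 to +33) for a 65 mm wide tile.
- free_slot (a point): Middle of the floor of the case's free slot (case frame -3.5, 0, 8 mm), axes as the case: the tile's lower edge centre belongs here, its faces towards +-y. Slots 13 mm wide in y at case y = -42, 0, +42 mm, between the teeth of two rails (tops 24 mm above this floor); mouths flared to 21 mm in the top 4 mm.
- case_hinge (a point): Centre of the case's hinge axis (case frame 40, 0, 82 mm), axes as the case; axis along y. Three fixed steel knuckles, 12 mm diameter, 16 mm long, at y = -36, 0, +36 mm leave 20 mm gaps at y = -18, +18. Under each gap a rigid 45 degree V seat bears a 12 mm knuckle exactly on the axis. The brass pin, stuck in the right end knuckle, juts 86 mm to the right and stays.
- tile: White ceramic tile to move, 10 (x, thickness) x 65 (y) x 65 (z) mm, about 90 g, loose, on edge in an outer slot of the drying rack. Origin at the centre of its lower edge, z up. Grip it by the top edge, fingers on both faces.
- lid: Grey flat lid, about 200 g, loose, on its hinge edge in the other outer slot of the drying rack (may lean 5 degrees). Origin: middle of its hinge axis, 6 mm above the slot floor; x across its thickness (steel leaf with six screws on the -x face, which starts towards the right, the case), y along the hinge, z up. Panel 10 (x) x 160 (y) mm, z = 8 to 86 mm.
- lid_top (a point): Middle of the lid's top edge (86 mm above its hinge axis): grip here, fingers on both faces. With the knuckles seated, the lid's frame lies on case_hinge; let go there, it topples.
- lid_bore_left (a point): Hole centre of the lid's left (its +y) knuckle (12 mm diameter, 15 mm long, on a 3 mm neck below the panel): belongs on the hinge axis, 18 mm to the +y side of case_hinge.
- lid_bore_right (a point): Hole centre of the lid's right (its -y) knuckle, same size: belongs on the hinge axis, 18 mm to the -y side of case_hinge.
- drying_rack: White slotted drying rack, fixed to the bench, place and yaw vary; 112 (x) x 102 (y) x 36 mm high; origin under its centre. Three slots along x, 13 mm wide (mouths flared to 21 mm in the top 4 mm), floor at z = 8 mm, at y = -28, 0, +28 mm; tile and lid stand in the outer two (which is which varies).
- pc_tower: Upright computer, fixed on the bench, about 0.1 (y) x 0.4 (x) m and 0.34 m high, beyond the drying rack and left of the case: its near face is at x = 0.58, from y = -0.09 to -0.19 in the world frame. Swing gripper and lid past it on the near side.
- tile_left: Tile of the same size already standing in the case's left (+y) slot, loose, origin at the centre of its lower edge; leave it.
- tile_right: The same in the case's right (-y) slot; leave it.
- screwdriver: Small screwdriver with yellow handle, 122 mm long, loose on the bench; leave it.
- beaker: Clear beaker, 44 mm diameter, 58 mm high, loose behind and left of the case; leave it.
- petri_dish: Petri dish, 60 mm diameter, 15 mm high, loose on the bench, left; leave it.

How it is judged:
By the outcome, as a careful person would: the job done as asked, in the order asked, and still so for the second after the job is handed in, while the arm keeps its last pose, push and grip.
It also fails if it takes over 59 s, if anything falls off the work surface, if the arm or the gripper's body presses on something with over 40 N, if the wrist force passes 120 N, or if a joint passes its speed limit or range.

## Working session

There is one attempt and no reset: what is moved stays moved. The work goes in short steps, Python scripts to look and compute and a tool call to move; the robot and the scene stay as the last step left them, time stands still between calls to the robot, and variables do not carry over. Pictures are saved under pics/ and viewed, at most 10 in all, crops included, and the job is handed in when it is done.

Besides the shell and the picture viewer there is one more tool, called after "Emit:" by a JSON object that holds its "op" and its "data". apply_moves: Moves the arm, as the interface text tells. Shifts and turns lie within -1 to 1; 1 stands for 0.25 m of shift or pi rad of turn. Its arguments: {"type":"object","properties":{"moves":{"type":"array"},"grip":{"type":"number"},"grip_force":{"type":"number"}},"required":["moves"]}

```bash
mkdir -p pics
cat > h.py <<'E'
import numpy as np, cv2
from plant import monitor, capture, camera_params, close_job, regions_of, place_of, robot
def K(p):
    f=210/np.tan(np.radians(p['fovy'])/2); return np.array([[f,0,p['cx']],[0,f,p['cy']],[0,0,1.]])
def ext(name,st=None):
    p=camera_params(name)
    if 'R' in p: return K(p),np.array(p['distortion'],float),np.array(p['R']),np.array(p['t'])
    st=st or monitor.observe(); T=np.eye(4);T[:3,:3]=st['eef_rot'];T[:3,3]=st['eef_pos']
    M=np.linalg.inv(T@np.array(p['T_tool_cam'])); return K(p),np.array(p['distortion'],float),M[:3,:3],M[:3,3]
def proj(E,X):
    k,d,R,t=E; return cv2.projectPoints(np.atleast_2d(np.array(X,float)),cv2.Rodrigues(R)[0],t,k,d)[0][:,0]
def ray(E,uv):
    k,d,R,t=E; q=cv2.undistortPoints(np.array(uv,float).reshape(1,1,2),k,d)[0,0]
    v=R.T@np.array([q[0],q[1],1]); return -R.T@t, v/np.linalg.norm(v)
def onz(E,uv,z):
    o,v=ray(E,uv); return o+v*(z-o[2])/v[2]
def tri(obs):
    A=np.zeros((3,3));b=np.zeros(3)
    for E,uv in obs:
        o,v=ray(E,uv);P=np.eye(3)-np.outer(v,v);A+=P;b+=P@o
    return np.linalg.solve(A,b)
E
python3 - <<'E'
from h import *
for n in ['scene','top']:
    im=capture(n); cv2.imwrite(f'pics/{n}0.png',im)
    E=ext(n); print(n, 'cam at',-E[2].T@E[3])
    for q in ['case','free_slot','case_hinge','tile','lid','lid_top','lid_bore_left','lid_bore_right','drying_rack','tile_left','tile_right']:
        print(q,[(round(r['confidence'],2),np.round(r['centre'],1).tolist()) for r in place_of(n,q)][:3])
s=monitor.observe();print(s['time'],s['eef_pos'],s['eef_rot'],camera_params('wrist'))
E
```

```text
scene cam at [-0.11744032  0.38039267  0.49035559]
case [(0.96, [218.6, 375.2])]
free_slot [(0.66, [214.7, 376.2])]
case_hinge [(0.95, [185.0, 363.8]), (0.43, [247.9, 336.9])]
tile [(0.82, [255.3, 317.7])]
lid [(0.83, [250.1, 336.5])]
lid_top [(0.75, [213.4, 341.2])]
lid_bore_left [(0.6, [254.5, 339.2])]
lid_bore_right [(0.66, [241.4, 333.0])]
drying_rack [(0.85, [257.5, 326.5]), (0.31, [253.5, 339.5])]
tile_left [(0.63, [217.3, 368.7])]
tile_right [(0.95, [213.7, 383.2]), (0.16, [216.6, 366.6])]
top cam at [ 0.3786602  -0.09061264  1.49438471]
case [(0.78, [241.8, 369.0]), (0.56, [243.5, 363.2]), (0.41, [239.5, 371.4])]
free_slot [(0.59, [240.8, 370.5])]
case_hinge [(0.74, [224.1, 374.4]), (0.24, [240.9, 368.8])]
tile [(0.65, [270.5, 280.6])]
lid [(0.57, [239.2, 384.8])]
lid_top [(0.74, [268.5, 298.1]), (0.24, [265.6, 292.6])]
lid_bore_left [(0.81, [276.2, 302.3]), (0.17, [224.6, 371.6])]
lid_bore_right [(0.75, [263.3, 304.9]), (0.56, [225.8, 372.3])]
drying_rack [(0.71, [270.7, 294.6])]
tile_left [(0.45, [242.5, 360.8])]
tile_right [(0.7, [239.2, 386.2])]
1.2 [0.17239402 0.52228724 0.30270868] [[-9.49604099e-01  3.13451836e-01  4.20928047e-05]
 [ 3.13451839e-01  9.49604096e-01  7.33284904e-05]
 [-1.69865498e-05  8.28271021e-05 -9.99999996e-01]] {'fovy': 62.296573865585515, 'cx': 281.18066466895937, 'cy': 203.73205511361928, 'distortion': array([-0.0005482,  0.       ,  0.       ,  0.       ,  0.       ]), 'T_tool_cam': array([[ 9.27683990e-04, -9.57778480e-01, -2.87505693e-01,
         8.50456772e-02],
       [ 9.99999363e-01,  7.03782260e-04,  8.82124782e-04,
        -4.77610047e-04],
       [-6.42538726e-04, -2.87506328e-01,  9.57778523e-01,
        -8.15755055e-02],
       [ 0.00000000e+00,  0.00000000e+00,  0.00000000e+00,
         1.00000000e+00]])}
```

Run:
```python
from h import *
a=cv2.imread('pics/top0.png')[185:305,240:420]; b=cv2.imread('pics/scene0.png')[130:310,270:450]
a=cv2.resize(a,(600,400),interpolation=3); b=cv2.resize(b,(600,600),interpolation=3)
cv2.imwrite('pics/topc.png',a); cv2.imwrite('pics/scenec.png',b)
T=ext('top');S=ext('scene')
def o(n,rc): 
    return ( {'t':T,'s':S}[n],(rc[1],rc[0]))
for q,s,t in [('case_hinge',[185,363.8],[224.1,374.4]),('tile',[255.3,317.7],[270.5,280.6]),('lid_top',[213.4,341.2],[268.5,298.1]),('bl',[254.5,339.2],[276.2,302.3]),('br',[241.4,333],[263.3,304.9]),('rack',[257.5,326.5],[270.7,294.6]),('case',[218.6,375.2],[241.8,369]),('tr',[213.7,383.2],[239.2,386.2]),('tl',[217.3,368.7],[242.5,360.8])]:
    print(q,tri([o('s',s),o('t',t)]).round(4))
```

```text
case_hinge [ 0.5649 -0.3784  0.0793]
tile [ 0.4361 -0.1109  0.0179]
lid_top [ 0.4341 -0.1616  0.1085]
bl [ 0.423  -0.1713  0.0052]
br [ 0.4588 -0.1803  0.019 ]
rack [ 0.4398 -0.1489 -0.0041]
case [ 0.5184 -0.3802 -0.0034]
tr [ 0.5291 -0.4306 -0.0071]
tl [ 0.5162 -0.3524  0.0093]
```

View pics/topc.png

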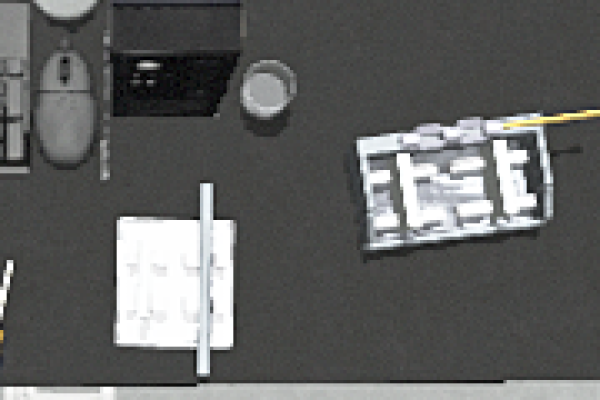

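View pics/scenec.png

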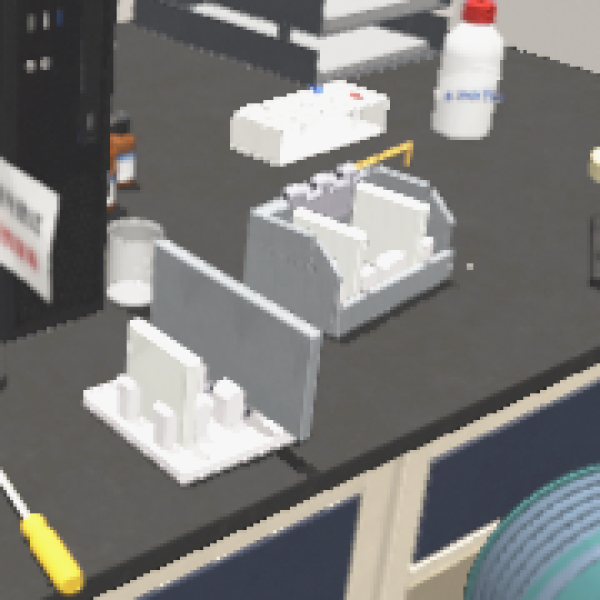

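The top crop shows the rack with the lid in its right slot (running up and down at about column 205 of the crop) and the tile left of it. The case stands to the right, with about 7° of yaw. The scene crop confirms this. I'll move the wrist camera over the rack.

Emit:
{"op": "apply_moves", "data": {"moves": [[[0, 0, 0], [0, 0, -0.0458]], [[0, 0, 0], [0, 0, -0.0458]], [[-0.072, -0.177, -0.0045], [0, 0, 0]], [[-0.072, -0.177, -0.0045], [0, 0, 0]], [[-0.072, -0.177, -0.0045], [0, 0, 0]], [[-0.072, -0.177, -0.0045], [0, 0, 0]], [[-0.072, -0.177, -0.0045], [0, 0, 0]], [[-0.072, -0.177, -0.0045], [0, 0, 0]], [[-0.072, -0.177, -0.0045], [0, 0, 0]], [[-0.072, -0.177, -0.0045], [0, 0, 0]], [[-0.072, -0.177, -0.0045], [0, 0, 0]], [[-0.072, -0.177, -0.0045], [0, 0, 0]], [[-0.072, -0.177, -0.0045], [0, 0, 0]], [[-0.072, -0.177, -0.0045], [0, 0, 0]], [[-0.072, -0.177, -0.0045], [0, 0, 0]], [[-0.072, -0.177, -0.0045], [0, 0, 0]], [[-0.072, -0.177, -0.0045], [0, 0, 0]], [[0, 0, 0], [0, 0, 0]], [[0, 0, 0], [0, 0, 0]]], "grip": 1}}

```text
time: 3.1
eef_pos: [0.4216, -0.1501, 0.3191]
eef_rot: [[-0.999, 0.033, -0.001], [0.033, 0.999, 0.001], [0.001, 0.001, -1.0]]
wrist_force: [0.4, 0.5, -0.3]
gripper_width: 0.0942
finger_force: 0.0
```

Run:
```python
from h import *
s=monitor.observe();print(s['time'],s['eef_pos'],s['joint_positions'],s['wrist_force'])
im=capture('wrist'); cv2.imwrite('pics/w1.png',im); E=ext('wrist',s); np.save('s1.npy',[s],allow_pickle=True)
for q,z in [('free_slot',.008),('case_hinge',.082),('tile',.008),('lid',.014),('lid_top',.1),('lid_bore_left',.014),('lid_bore_right',.014),('drying_rack',0)]:
    print(q,[(round(r['confidence'],2),np.round(r['centre'],1).tolist(),onz(E,r['centre'][::-1],z).round(4)) for r in place_of('wrist',q)][:2])
```

```text
3.1 [ 0.42159331 -0.15009721  0.31908023] [-4.69210904e-01 -1.45118202e-01  1.56490442e+00  6.45363892e-04
  1.72350443e+00 -2.00675898e+00] [ 0.37077946  0.48905126 -0.28617953]
free_slot [(0.93, [262.1, 92.2], array([ 0.5218, -0.3874,  0.008 ]))]
case_hinge []
tile [(0.95, [192.1, 312.3], array([ 0.441 , -0.1138,  0.008 ]))]
lid [(0.97, [188.4, 264.6], array([ 0.4332, -0.169 ,  0.014 ]))]
lid_top [(0.61, [215.8, 264.9], array([ 0.4375, -0.1651,  0.1   ]))]
lid_bore_left [(0.57, [179.8, 263.4], array([ 0.4231, -0.1699,  0.014 ]))]
lid_bore_right [(0.81, [207.0, 264.4], array([ 0.4555, -0.1702,  0.014 ])), (0.54, [187.4, 288.6], array([ 0.433 , -0.1414,  0.014 ]))]
drying_rack [(0.59, [189.2, 284.9], array([ 0.4385, -0.1457,  0.    ])), (0.47, [190.1, 262.2], array([ 0.4387, -0.1727,  0.    ]))]
```

View pics/w1.png

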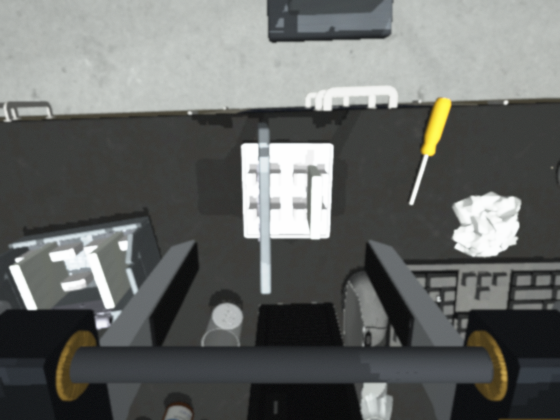

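The wrist picture shows the lid as a narrow line at column 265, rows 125-290. The tile is at (312, 192), and the case is on the left at about (75, 265). I'll fit box models of the tile and lid to their masks.

```bash
cat >> h.py <<'E'
from scipy.optimize import minimize
def box(x,y,yaw,lean,lx,ly,z0,z1,zb):
    # origin at (x,y,zb); lean about local y
    c,s=np.cos(yaw),np.sin(yaw); R=np.array([[c,-s,0],[s,c,0],[0,0,1]])@cv2.Rodrigues(np.array([0,lean,0.]))[0]
    P=np.array([[a*lx/2,b*ly/2,z] for a in(-1,1) for b in(-1,1) for z in(z0,z1)]); return P@R.T+[x,y,zb]
def hullmask(E,P):
    m=np.zeros((420*4,560*4),np.uint8)
    h=cv2.convexHull(((proj(E,P)+.5)*4-.5).astype(np.float32)); cv2.fillConvexPoly(m,np.round(h*16).astype(np.int32),255,shift=4)
    return cv2.resize(m,(560,420),interpolation=cv2.INTER_AREA)/255.
def fit(E,mask,f,p0,d,ign=None):
    w=np.ones(mask.shape) if ign is None else 1-ign
    g=lambda p:(np.abs(hullmask(E,f(p))-mask)*w).sum()
    n=len(p0); sim=np.array([p0]+[np.array(p0)+np.eye(n)[i]*d[i] for i in range(n)])
    r=minimize(g,p0,method='Nelder-Mead',options=dict(initial_simplex=sim,maxiter=250)); return r.x,r.fun,mask.sum()
E
python3 - <<'E'
from h import *
E=ext('wrist'); 
R={q:regions_of('wrist',q) for q in ['tile','lid','drying_rack']}
for q in R: print(q,[(round(r['confidence'],2),r['rect']) for r in R[q]])
h=np.pi/2-.03
m=R['tile'][0]['mask'].astype(float)
print(fit(E,m,lambda p:box(p[0],p[1],p[2],0,.010,.065,0.0,.065,.008),[.441,-.1138,h],[.005,.005,.05]))
m=R['lid'][0]['mask'].astype(float)
print(fit(E,m,lambda p:box(p[0],p[1],p[2],p[3],.010,.160,.008,.086,.014),[.4375,-.168,h,0],[.005,.005,.05,.04]))
m=R['drying_rack'][0]['mask'].astype(np.uint8)
im=capture('wrist'); E2=E
white=((im.min(2)>170)).astype(np.uint8); n,l,st,c=cv2.connectedComponentsWithStats(white)
cnt=np.argwhere(m)[:,::-1]; print('rack rect',cv2.minAreaRect(cnt.astype(np.float32)))
E
```

```text
tile [(0.98, [304.5, 161.4, 321.9, 238.0])]
lid [(0.6, [0.3, 218.8, 161.6, 331.4]), (0.57, [255.7, 120.9, 275.5, 295.3])]
drying_rack [(0.81, [241.1, 141.5, 336.2, 239.3])]
(array([ 0.44094266, -0.11459467,  1.554237  ]), np.float64(62.278431372549015), np.float64(1007.0))
(array([ 0.88579681, -0.28507808,  0.26359068, -0.88384429]), np.float64(7560.0), np.float64(7560.0))
rack rect ((287.5, 190.0), (94.0, 91.0), 90.0)
```

Emit:
{"op": "apply_moves", "data": {"moves": [[[-0.037, 0.0725, 0], [0, 0, -0.005]], [[-0.037, 0.0725, 0], [0, 0, 0]], [[0, 0, 0.15], [0, 0, 0]], [[0, 0, 0.15], [0, 0, 0]], [[0, 0, 0.15], [0, 0, 0]], [[0, 0, 0.1], [0, 0, 0]], [[0, 0, 0.05], [0, 0, 0]], [[0, 0, 0], [0, 0, 0]], [[0, 0, 0], [0, 0, 0]]], "grip": 0.39}}

```text
time: 4.65
eef_pos: [0.4417, -0.114, 0.1708]
eef_rot: [[-1.0, 0.015, 0.002], [0.015, 1.0, -0.001], [-0.002, -0.001, -1.0]]
wrist_force: [-0.1, -0.4, 0.1]
gripper_width: 0.0367
finger_force: 0.0
```

Run:
```python
from h import *
s=monitor.observe();E=ext('wrist',s);print(s['time'],s['eef_pos'],s['gripper_width'])
im=capture('wrist'); cv2.imwrite('pics/w2.png',im)
R={q:regions_of('wrist',q) for q in ['tile','lid']}
for q in R:
  for r in R[q]:
    print(q,round(r['confidence'],2),r['rect'])
    m=r['mask'].astype(float)
    if q=='tile': print(fit(E,m,lambda p:box(p[0],p[1],p[2],0,.010,.065,0.0,.065,.008),[.441,-.1145,1.55],[.005,.005,.05]))
    elif r['rect'][2]<330: print(fit(E,m,lambda p:box(p[0],p[1],p[2],p[3],.010,.160,.008,.086,.014),[.4375,-.168,1.55,0],[.005,.005,.05,.04]))
```

```text
4.65 [ 0.44169924 -0.11400009  0.17076978] 0.03674257477938692
tile 0.9 [270.7, 174.9, 288.5, 302.6]
(array([ 0.43941102, -0.1158807 ,  1.53145   ]), np.float64(173.5607843137255), np.float64(2194.0))
lid 0.84 [153.2, 100.4, 212.3, 306.3]
(array([ 0.43821204, -0.17227625,  1.53129401,  0.08515528]), np.float64(3395.9411764705883), np.float64(9197.0))
lid 0.36 [431.5, 70.2, 508.4, 235.4]
```

View pics/w2.png

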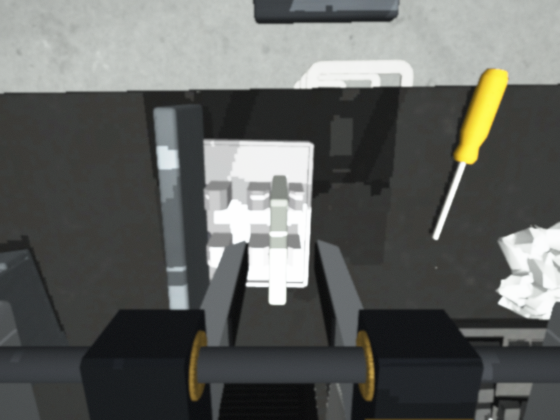

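The tile's white top edge (column 279, rows 178-300) sits between the fingers. The lid leans about 5° to the left. I'll trim the pose, go down and grip.

Emit:
{"op": "apply_moves", "data": {"moves": [[[0.009, -0.007, 0], [0, 0, 0.0077]], [[0, 0, 0.06], [0, 0, 0]], [[0, 0, 0.063], [0, 0, 0]], [[0, 0, 0], [0, 0, 0]], [[0, 0, 0], [0, 0, 0]]]}}

```text
time: 5.3
eef_pos: [0.4388, -0.1155, 0.1393]
eef_rot: [[-0.999, 0.04, 0.0], [0.04, 0.999, -0.0], [-0.0, -0.0, -1.0]]
wrist_force: [0.8, 0.2, 0.6]
gripper_width: 0.0365
finger_force: 0.0
```

Emit:
{"op": "apply_moves", "data": {"moves": [[[0, 0, 0], [0, 0, 0]], [[0, 0, 0], [0, 0, 0]], [[0, 0, 0], [0, 0, 0]], [[0, 0, 0], [0, 0, 0]], [[0, 0, 0], [0, 0, 0]], [[0, 0, 0], [0, 0, 0]]], "grip": 0, "grip_force": 20}}

```text
time: 5.9
eef_pos: [0.439, -0.1155, 0.1392]
eef_rot: [[-0.999, 0.04, 0.001], [0.04, 0.999, -0.0], [-0.001, -0.0, -1.0]]
wrist_force: [0.8, 0.2, 1.2]
gripper_width: 0.0101
finger_force: 20.0
```

Emit:
{"op": "apply_moves", "data": {"moves": [[[0, 0, -0.04], [0, 0, 0]], [[0, 0, -0.1], [0, 0, 0]], [[0, 0, -0.15], [0, 0, 0]], [[0, 0, -0.15], [0, 0, 0]], [[0, 0, -0.16], [0, 0, 0]], [[-0.053, -0.134, 0], [0, 0, -0.0086]], [[-0.053, -0.134, 0], [0, 0, -0.0086]], [[-0.053, -0.134, 0], [0, 0, -0.0086]], [[-0.053, -0.134, 0], [0, 0, -0.0086]], [[-0.053, -0.134, 0], [0, 0, -0.0086]], [[-0.053, -0.134, 0], [0, 0, -0.0086]], [[0, 0, 0], [0, 0, 0]], [[0, 0, 0], [0, 0, 0]], [[0, 0, 0], [0, 0, 0]]]}}

```text
time: 7.3
eef_pos: [0.5235, -0.313, 0.289]
eef_rot: [[-0.992, -0.123, -0.0], [-0.123, 0.992, 0.001], [0.0, 0.001, -1.0]]
wrist_force: [1.0, 0.5, -0.1]
gripper_width: 0.01
finger_force: 20.0
```

Run:
```python
from h import *
s=monitor.observe();E=ext('wrist',s);print(s['time'],s['eef_pos'],s['gripper_width'],s['joint_positions'])
im=capture('wrist'); cv2.imwrite('pics/w3.png',im)
for q,z in [('case',0),('free_slot',.008),('case_hinge',.082),('tile_left',.008),('tile_right',.008),('tile',.0)]:
    print(q,[(round(r['confidence'],2),np.round(r['centre'],1).tolist(),onz(E,r['centre'][::-1],z).round(4)) for r in place_of('wrist',q)][:2])
for q in ['tile_left','tile_right']:
  for r in regions_of('wrist',q)[:2]:
    m=r['mask'].astype(float); x,y=onz(E,[(r['rect'][0]+r['rect'][2])/2,(r['rect'][1]+r['rect'][3])/2],.05)[:2]
    print(q,round(r['confidence'],2),r['rect'],fit(E,m,lambda p:box(p[0],p[1],p[2],0,.010,.065,0.02,.065,.008),[x,y,1.69],[.005,.005,.05]))
```

```text
7.3 [ 0.52345722 -0.31297391  0.28901475] 0.009970919164449837 [-6.32000947e-01  2.24183075e-01  1.24191230e+00  4.59141499e-04
  1.67613579e+00 -2.32578113e+00]
case [(0.7, [174.6, 215.2], array([ 0.5254, -0.3845,  0.    ]))]
free_slot [(0.63, [171.2, 253.1], array([ 0.5149, -0.3436,  0.008 ])), (0.61, [173.7, 211.2], array([ 0.5231, -0.3874,  0.008 ]))]
case_hinge [(0.74, [234.4, 200.1], array([ 0.5621, -0.3806,  0.082 ]))]
tile_left [(0.57, [261.0, 341.9], array([ 0.6064, -0.232 ,  0.008 ]))]
tile_right []
tile [(0.72, [237.3, 281.4], array([ 0.5892, -0.3041,  0.    ]))]
tile_left 0.56 [240.5, 139.7, 260.0, 220.0] (array([ 0.51290003, -0.34349671,  1.70512907]), np.float64(93.85882352941175), np.float64(1211.0))
tile_left 0.27 [394.8, 53.1, 523.7, 183.9] (array([ 0.42714072, -0.20071615,  1.55455031]), np.float64(3211.886274509804), np.float64(4890.0))
```

View pics/w3.png

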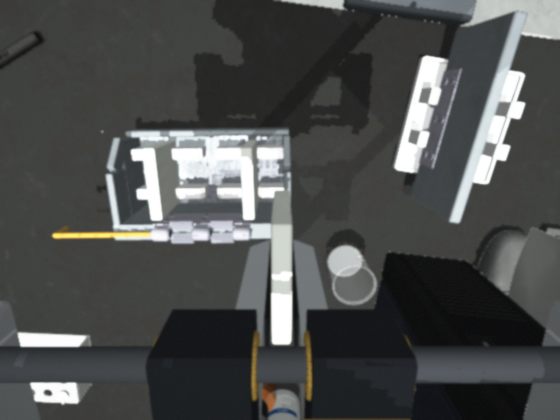

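The wrist picture shows the held tile in the middle at column 282. The case is at about (200, 185), with its two tiles at columns 148 and 249 and the knuckles along row 232. I'll fit the case outline.

```bash
cat >> h.py <<'E'
CP=[]
for y in(-.080,.080):
    for x,z in[(-.0465,0),(-.0465,.028),(-.02,.06),(.0,.077),(.047,.077),(.047,0)]: CP.append([x,y,z])
CP=np.array(CP)
def casep(p,P=CP):
    c,s=np.cos(p[2]),np.sin(p[2]); return np.atleast_2d(P)@np.array([[c,-s,0],[s,c,0],[0,0,1]]).T+[p[0],p[1],0]
E
python3 - <<'E'
from h import *
s=monitor.observe();E=ext('wrist',s)
capture('wrist')
r=regions_of('wrist','case')[0]; m=r['mask'].astype(np.uint8); print(r['rect'],r['confidence'])
m=cv2.morphologyEx(m,cv2.MORPH_CLOSE,np.ones((9,9),np.uint8)); m=cv2.morphologyEx(m,cv2.MORPH_OPEN,np.ones((13,13),np.uint8)).astype(float)
ign=np.zeros_like(m); ign[185:,235:330]=1; ign[225:,:]=np.maximum(ign[225:],0)
p,f,a=fit(E,m,casep,[.524,-.386,.128],[.005,.005,.05],ign); print(p,f,a)
print('slot',casep(p,[-.0035,0,.008]),'hinge',casep(p,[.04,0,.082]))
im=cv2.imread('pics/w3.png')
pts=[[.04,y,.082] for y in(-.044,-.028,-.008,.008,.028,.044)]+[[-.0465,-.08,.028],[-.0465,.08,.028],[.047,-.08,.077],[.033,-.08,.077]]+[[-.0035+a,y,.073] for y in(-.042,.042) for a in(-.0325,.0325)]+[[-.0035,0,.008]]
c=cv2.resize(im[110:260,80:330],(800,480),interpolation=3)
for u,v in proj(E,casep(p,pts)): cv2.drawMarker(c,(int((u+.5-80)*3.2),int((v+.5-110)*3.2)),(0,0,255),cv2.MARKER_CROSS,14,1)
cv2.imwrite('pics/w3c.png',c)
E
```

```text
[53.7, 127.0, 293.5, 245.2] 0.76
[ 0.52218808 -0.38507347  0.13160329] 3377.6313725490195 15813.0
slot [[ 0.51871835 -0.38553275  0.008     ]] hinge [[ 0.56184219 -0.37982452  0.082     ]]
```

View pics/w3c.png

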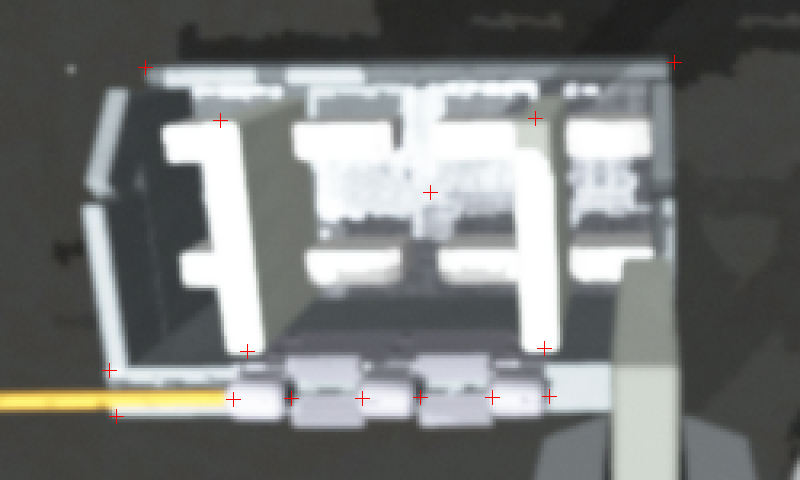

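The model overlay fits the case well: the knuckle crosses land along row 397 of the crop, and the tile and rim crosses sit on their edges. I'll go over the free slot and lower to just above its mouth.

Emit:
{"op": "apply_moves", "data": {"moves": [[[0.0285, -0.1425, 0], [0, 0, -0.0026]], [[0.0285, -0.1425, 0], [0, 0, 0]], [[0, 0, 0], [0, 0, 0]], [[0, 0, 0.15], [0, 0, 0]], [[0, 0, 0.14], [0, 0, 0]], [[0, 0, 0.1], [0, 0, 0]], [[0, 0, 0.06], [0, 0, 0]], [[0, 0, 0], [0, 0, 0]], [[0, 0, 0], [0, 0, 0]]]}}

```text
time: 8.75
eef_pos: [0.5191, -0.3864, 0.1774]
eef_rot: [[-0.991, -0.131, 0.001], [-0.131, 0.991, -0.001], [-0.001, -0.001, -1.0]]
wrist_force: [0.3, 0.1, -1.2]
gripper_width: 0.0096
finger_force: 20.0
```

Run:
```python
from h import *
s=monitor.observe();E=ext('wrist',s);print(s['time'],s['eef_pos'],s['eef_rot'],s['wrist_force'],s['joint_positions'])
im=capture('wrist'); cv2.imwrite('pics/w4.png',cv2.resize(im[60:320,130:430],(600,520),interpolation=3))
```

```text
8.75 [ 0.51907905 -0.38642424  0.17736685] [[-9.91433698e-01 -1.30605609e-01  1.18221283e-03]
 [-1.30606583e-01  9.91433962e-01 -7.87014722e-04]
 [-1.06929741e-03 -9.34677693e-04 -9.99998991e-01]] [ 0.25252756  0.05944389 -1.19233757] [-7.27588632e-01  3.52377901e-01  1.30431989e+00  1.99287214e-04
  1.48348859e+00 -2.42938255e+00]
```

View pics/w4.png

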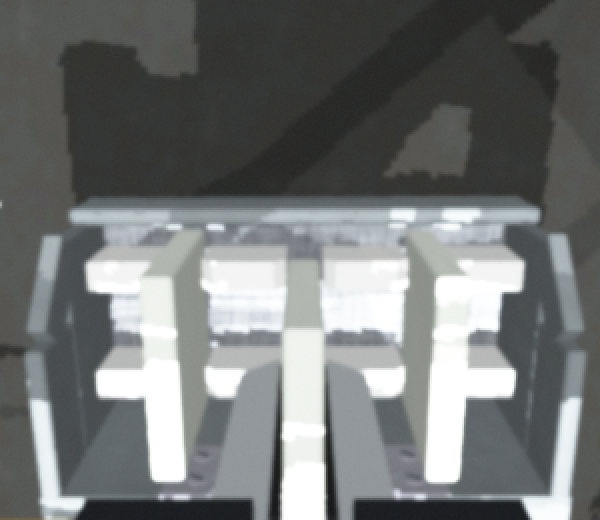

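The tile is centred over the slot: its lower edge spans columns 288-318 of the crop, and the gap between the teeth spans 287-322. I'll lower it gently.

Emit:
{"op": "apply_moves", "data": {"moves": [[[0, 0, 0.025], [0, 0, 0]], [[0, 0, 0.025], [0, 0, 0]], [[0, 0, 0.025], [0, 0, 0]], [[0, 0, 0.025], [0, 0, 0]], [[0, 0, 0.02], [0, 0, 0]], [[0, 0, 0.015], [0, 0, 0]], [[0, 0, 0.008], [0, 0, 0]], [[0, 0, 0], [0, 0, 0]], [[0, 0, 0], [0, 0, 0]]]}}

```text
time: 9.7
eef_pos: [0.5187, -0.3865, 0.1408]
eef_rot: [[-0.991, -0.13, 0.0], [-0.13, 0.991, -0.0], [-0.0, -0.0, -1.0]]
wrist_force: [-0.7, -0.4, -0.3]
gripper_width: 0.0099
finger_force: 20.0
```

Emit:
{"op": "apply_moves", "data": {"moves": [[[0, 0, 0.004], [0, 0, 0]], [[0, 0, 0.004], [0, 0, 0]], [[0, 0, 0], [0, 0, 0]], [[0, 0, 0], [0, 0, 0]]]}}

```text
time: 10.1
eef_pos: [0.5188, -0.3866, 0.1393]
eef_rot: [[-0.991, -0.13, 0.001], [-0.13, 0.991, -0.001], [-0.001, -0.001, -1.0]]
wrist_force: [-0.4, 1.3, 2.3]
gripper_width: 0.01
finger_force: 20.0
```

The floor is touched, with force up to 2.3 N. I'll open slightly, let the fingers clear, then rise.

Emit:
{"op": "apply_moves", "data": {"moves": [[[0, 0, 0], [0, 0, 0]], [[0, 0, 0], [0, 0, 0]], [[0, 0, 0], [0, 0, 0]], [[0, 0, 0], [0, 0, 0]], [[0, 0, -0.04], [0, 0, 0]], [[0, 0, -0.08], [0, 0, 0]], [[0, 0, -0.12], [0, 0, 0]], [[0, 0, -0.15], [0, 0, 0]], [[0, 0, -0.15], [0, 0, 0]], [[0, 0, -0.1], [0, 0, 0]], [[0, 0, 0], [0, 0, 0]], [[0, 0, 0], [0, 0, 0]]], "grip": 0.26}}

```text
time: 11.3
eef_pos: [0.5186, -0.3864, 0.2988]
eef_rot: [[-0.991, -0.13, 0.001], [-0.13, 0.991, -0.001], [-0.001, -0.001, -1.0]]
wrist_force: [-0.4, -0.6, -0.7]
gripper_width: 0.0244
finger_force: 0.0
```

Run:
```python
from h import *
s=monitor.observe();E=ext('wrist',s);print(s['time'],s['eef_pos'],s['gripper_width'],s['wrist_force'])
im=capture('wrist'); cv2.imwrite('pics/w5.png',im)
for q,z in [('case_hinge',.082),('tile',.008),('tile_left',.008),('tile_right',.008)]:
    print(q,[(round(r['confidence'],2),np.round(r['centre'],1).tolist(),onz(E,r['centre'][::-1],z).round(4)) for r in place_of('wrist',q)][:3])
r=regions_of('wrist','case')[0]; m=r['mask'].astype(np.uint8); print(r['rect'],r['confidence'])
m=cv2.morphologyEx(m,cv2.MORPH_CLOSE,np.ones((9,9),np.uint8)); m=cv2.morphologyEx(m,cv2.MORPH_OPEN,np.ones((13,13),np.uint8)).astype(float)
ign=np.zeros_like(m); ign[225:]=1
p,f,a=fit(E,m,casep,[.522,-.385,.13],[.005,.005,.03],ign); print(p,f,a,'hinge',casep(p,[.04,0,.082]),'slot',casep(p,[-.0035,0,.008]))
c=cv2.resize(im[90:270,160:410],(800,576),interpolation=3)
pts=[[.04,y,.082] for y in(-.044,-.028,-.008,.008,.028,.044)]+[[-.0465,-.08,.028],[-.0465,.08,.028],[.047,-.08,.077],[.033,-.08,.077],[.047,.08,.077]]
for u,v in proj(E,casep(p,pts)): cv2.drawMarker(c,(int((u+.5-160)*3.2),int((v+.5-90)*3.2)),(0,0,255),cv2.MARKER_CROSS,14,1)
cv2.imwrite('pics/w5c.png',c)
```

```text
11.3 [ 0.51863166 -0.38635803  0.29877541] 0.02436592914249388 [-0.37481742 -0.59396928 -0.73991024]
case_hinge [(0.86, [243.9, 278.3], array([ 0.5622, -0.3832,  0.082 ]))]
tile [(0.98, [182.3, 281.8], array([ 0.5209, -0.3853,  0.008 ]))]
tile_left [(0.96, [180.4, 318.5], array([ 0.5135, -0.3457,  0.008 ])), (0.48, [183.7, 242.9], array([ 0.5281, -0.4275,  0.008 ]))]
tile_right [(0.97, [179.6, 242.5], array([ 0.5235, -0.4284,  0.008 ]))]
[140.6, 140.7, 373.5, 254.2] 0.68
[ 0.52225083 -0.38492971  0.14072379] 3616.266666666667 14780.0 hinge [[ 0.56185542 -0.37931932  0.082     ]] slot [[ 0.51878543 -0.38542062  0.008     ]]
```

View pics/w5c.png

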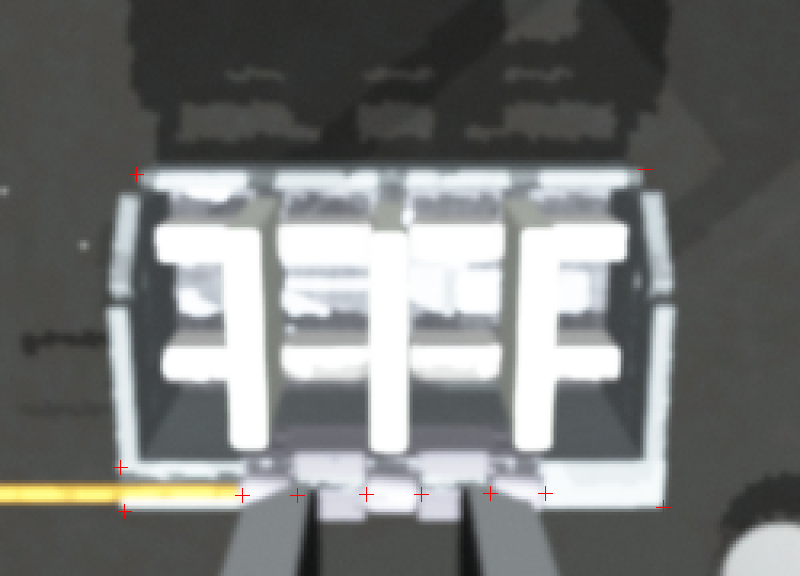

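The tile stands seated in the middle slot, parallel with its neighbours at column 390 of the crop. Next is the lid: I'll move over it and measure from above.

Emit:
{"op": "apply_moves", "data": {"moves": [[[0.0523, 0.15, 0.019], [0, 0, 0.0091]], [[0.0523, 0.15, 0.019], [0, 0, 0.0091]], [[0.0523, 0.15, 0.019], [0, 0, 0.0091]], [[0.0523, 0.15, 0.019], [0, 0, 0.0091]], [[0.0523, 0.15, 0.019], [0, 0, 0.0091]], [[0.0523, 0.15, 0.019], [0, 0, 0.0091]], [[0, 0, 0], [0, 0, 0]], [[0, 0, 0], [0, 0, 0]], [[0, 0, 0], [0, 0, 0]]], "grip": 0.6}}

```text
time: 12.5
eef_pos: [0.4274, -0.1674, 0.2701]
eef_rot: [[-0.999, 0.041, 0.0], [0.041, 0.999, -0.0], [-0.0, -0.0, -1.0]]
wrist_force: [-0.1, 0.1, 0.1]
gripper_width: 0.0566
finger_force: 0.0
```

Run:
```python
from h import *
s=monitor.observe();E=ext('wrist',s);print(s['time'],s['eef_pos'],s['eef_rot'].round(3).tolist(),s['gripper_width'])
im=capture('wrist'); cv2.imwrite('pics/w6.png',im)
for q,z in [('lid',.014),('lid_top',.1),('lid_bore_left',.014),('lid_bore_right',.014)]:
    print(q,[(round(r['confidence'],2),np.round(r['centre'],1).tolist(),onz(E,r['centre'][::-1],z).round(4)) for r in place_of('wrist',q)][:2])
c=im.copy()
for r in regions_of('wrist','lid')[:2]:
    m=r['mask'].astype(float); print(r['confidence'],r['rect'])
    f=lambda p:box(p[0],p[1],p[2],p[3],.010,.160,.008,.086,.014)
    p,v,a=fit(E,m,f,[.4385,-.171,1.53,.06],[.005,.005,.05,.05]); print(p.round(4),v,a)
    for u,v in proj(E,f(p)): cv2.drawMarker(c,(int(u+.5),int(v+.5)),(0,0,255),cv2.MARKER_CROSS,8,1)
cv2.imwrite('pics/w6c.png',cv2.resize(c[80:330,160:400],(576,600),interpolation=3))
```

```text
12.5 [ 0.42741208 -0.16737335  0.27008363] [[-0.999, 0.041, 0.0], [0.041, 0.999, -0.0], [-0.0, -0.0, -1.0]] 0.056565944908089215
lid [(0.82, [197.0, 277.6], array([ 0.4365, -0.1714,  0.014 ]))]
lid_top [(0.58, [229.0, 283.9], array([ 0.4384, -0.1658,  0.1   ]))]
lid_bore_left [(0.67, [180.6, 278.8], array([ 0.4196, -0.1695,  0.014 ])), (0.26, [272.9, 124.9], array([ 0.5149, -0.3397,  0.014 ]))]
lid_bore_right [(0.59, [217.3, 281.0], array([ 0.4583, -0.1688,  0.014 ]))]
0.64 [272.1, 113.9, 293.5, 315.5]
[ 0.4384 -0.1719  1.5395  0.0711] 180.57254901960783 3435.0
0.39 [0.0, 259.9, 50.7, 344.7]
[ 0.5801 -0.3323  2.2786  0.704 ] 4485.588235294117 2370.0
```

View pics/w6c.png

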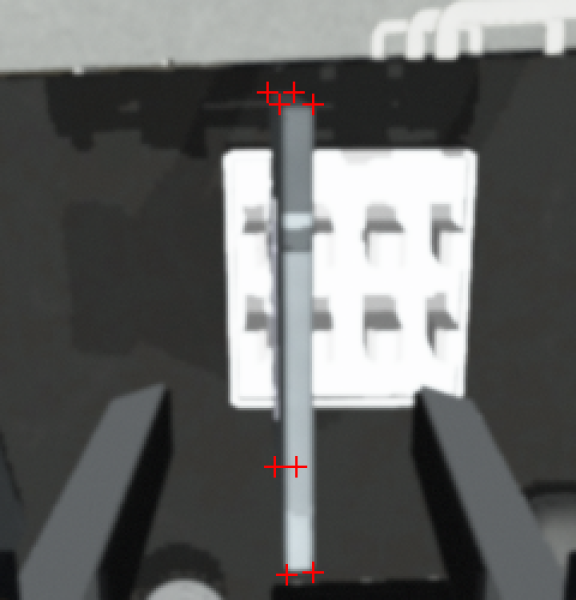

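The lid fits at (0.4384, -0.1719), yaw about 88°, leaning about 4.5° to the left. Its top edge is at crop column 298. I'll tilt the gripper to match and go down.

Emit:
{"op": "apply_moves", "data": {"moves": [[[-0.042, 0.051, 0.05], [0, 0, -0.002]], [[0, 0, 0.141], [0.0255, 0, 0]], [[0, 0, 0], [0, 0, 0]], [[0, 0, 0.1], [0, 0, 0]], [[0, 0, 0.08], [0, 0, 0]], [[0, 0, 0.06], [0, 0, 0]], [[0, 0, 0], [0, 0, 0]], [[0, 0, 0], [0, 0, 0]]]}}

```text
time: 13.6
eef_pos: [0.4384, -0.1597, 0.1637]
eef_rot: [[-0.999, 0.035, -0.002], [0.035, 0.996, -0.08], [-0.001, -0.08, -0.997]]
wrist_force: [0.4, 0.6, 0.5]
gripper_width: 0.0564
finger_force: 0.0
```

Run:
```python
from h import *
s=monitor.observe();E=ext('wrist',s);print(s['time'],s['eef_pos'],s['eef_rot'].round(3).tolist(),s['gripper_width'],s['wrist_force'])
im=capture('wrist'); cv2.imwrite('pics/w7.png',im)
c=im.copy()
for r in regions_of('wrist','lid')[:2]:
    m=r['mask'].astype(float); print(r['confidence'],r['rect'])
    f=lambda p:box(p[0],p[1],p[2],p[3],.010,.160,.008,.086,.014)
    p,v,a=fit(E,m,f,[.4385,-.172,1.53,.075],[.005,.005,.05,.05]); print(p.round(4),v,a)
```

```text
13.6 [ 0.43842973 -0.15971884  0.16373215] [[-0.999, 0.035, -0.002], [0.035, 0.996, -0.08], [-0.001, -0.08, -0.997]] 0.05637772281830228 [0.39706471 0.59732795 0.53442021]
0.65 [269.5, 106.8, 291.9, 415.5]
[ 0.4396 -0.1727  1.5324  0.0844] 1288.6980392156863 5519.0
```

View pics/w7.png

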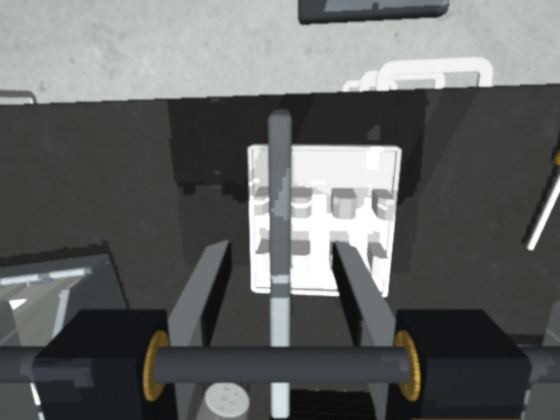

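The lid is edge-on at column 280, midway between the fingers. I'll close on it.

Emit:
{"op": "apply_moves", "data": {"moves": [[[0, 0, 0], [0, 0, 0]], [[0, 0, 0], [0, 0, 0]], [[0, 0, 0], [0, 0, 0]], [[0, 0, 0], [0, 0, 0]], [[0, 0, 0], [0, 0, 0]], [[0, 0, 0], [0, 0, 0]]], "grip": 0, "grip_force": 40}}

```text
time: 14.3
eef_pos: [0.4379, -0.1591, 0.1624]
eef_rot: [[-0.999, 0.034, -0.003], [0.034, 0.996, -0.08], [0.0, -0.08, -0.997]]
wrist_force: [1.2, 1.2, 0.4]
gripper_width: 0.0119
finger_force: 0.1
```

Emit:
{"op": "apply_moves", "data": {"moves": [[[0, 0, -0.03], [0, 0, 0]], [[0, 0, -0.05], [0, 0, 0]], [[0, 0, -0.1], [0, 0, 0]], [[0, 0, -0.15], [0, 0, 0]], [[0, 0, -0.15], [-0.0255, 0, 0]], [[0, 0, 0], [0, 0, 0]], [[0, 0, 0], [0, 0, 0]]]}}

```text
time: 15.0
eef_pos: [0.4384, -0.1497, 0.2831]
eef_rot: [[-0.999, 0.035, 0.002], [0.035, 0.999, -0.001], [-0.002, -0.001, -1.0]]
wrist_force: [-0.2, -0.1, -2.4]
gripper_width: 0.0099
finger_force: 40.0
```

Lifted and held (width 9.9 mm, about -2.4 N). I'll turn it on the near side and measure how the lid sits in the hand.

Emit:
{"op": "apply_moves", "data": {"moves": [[[0, 0, 0], [0, 0, 0.0447]], [[0, 0, 0], [0, 0, 0.0447]], [[0, 0, 0], [0, 0, 0.0447]], [[0, 0, 0], [0, 0, 0.0447]], [[0, 0, 0], [0, 0, 0.0447]], [[0, 0, 0], [0, 0, 0.0447]], [[0, 0, 0], [0, 0, 0.0447]], [[0, 0, 0], [0, 0, 0.0447]], [[0, 0, 0], [0, 0, 0.0447]], [[0, 0, 0], [0, 0, 0.0449]], [[0, 0, 0], [0, 0, 0]], [[0, 0, 0], [0, 0, 0]], [[0, 0, 0], [0, 0, 0]]]}}

```text
time: 16.3
eef_pos: [0.4379, -0.1493, 0.2811]
eef_rot: [[-0.133, 0.991, -0.002], [0.991, 0.133, 0.001], [0.001, -0.002, -1.0]]
wrist_force: [0.2, 0.3, -1.6]
gripper_width: 0.01
finger_force: 40.0
```

```bash
cat >> h.py <<'E'
def lidtool(st,q,zs=(.008,.086)):
    # q: lid axis origin in tool (x,y,z), yaw, tilt about tool y (end up/down), roll about tool x ; lid y=tool x, lid x=tool y, lid z=-tool z
    R0=np.array([[0,1,0],[1,0,0],[0,0,-1.]]).T
    P=np.array([[a*.005,b*.08,z] for a in(-1,1) for b in(-1,1) for z in zs])
    R=cv2.Rodrigues(np.array([q[5],q[4],q[3]]))[0]
    return (P@R0.T@R.T+np.array(q[:3]))@np.array(st['eef_rot']).T+st['eef_pos']
E
python3 - <<'E'
from h import *
s=monitor.observe();print(s['time'],s['eef_pos'],s['eef_rot'].round(3).tolist(),s['gripper_width'],s['wrist_force'])
EE={};M={};pt={}
for n in ['wrist','scene','top']:
    im=capture(n); cv2.imwrite(f'pics/{n}8.png',im); EE[n]=ext(n,s)
    R=regions_of(n,'lid'); print(n,[(round(r['confidence'],2),r['rect']) for r in R])
    M[n]=R
    for q in ['lid','lid_top','lid_bore_left','lid_bore_right']:
        L=place_of(n,q); print(q,[(round(r['confidence'],2),np.round(r['centre'],1).tolist()) for r in L][:2])
q0=[0,0,.149,0,0,0]
for n in EE: print(n,'pred rect',proj(EE[n],lidtool(s,q0)).min(0),proj(EE[n],lidtool(s,q0)).max(0), 'bores/top', proj(EE[n],np.array([[.018,0,.149],[-.018,0,.149],[0,0,.063]])@s['eef_rot'].T+s['eef_pos']).round(1).tolist())
import pickle; pickle.dump((s,{n:[r['mask'] for r in M[n]] for n in M}),open('lid8.pkl','wb'))
E
```

```text
16.3 [ 0.43794994 -0.14930417  0.28111804] [[-0.133, 0.991, -0.002], [0.991, 0.133, 0.001], [0.001, -0.002, -1.0]] 0.009997385304279556 [ 0.16841637  0.26328589 -1.60594466]
wrist [(0.82, [270.2, 108.8, 296.4, 418.2])]
lid [(0.97, [225.0, 280.5]), (0.48, [176.8, 286.1])]
lid_top [(0.64, [293.2, 279.3])]
lid_bore_left []
lid_bore_right []
scene [(0.72, [310.4, 171.6, 320.0, 211.1]), (0.59, [299.4, 196.4, 315.4, 223.0])]
lid []
lid_top []
lid_bore_left []
lid_bore_right []
top []
lid [(0.28, [238.4, 370.2])]
lid_top [(0.37, [235.9, 385.1])]
lid_bore_left [(0.51, [239.9, 373.0]), (0.46, [269.6, 290.6])]
lid_bore_right []Traceback (most recent call last):
  File "<stdin>", line 11, in <module>
  File "h.py", line 46, in lidtool
    R=cv2.Rodrigues(np.array([q[5],q[4],q[3]]))[0]
      ~~~~~~~~~~~~~^^^^^^^^^^^^^^^^^^^^^^^^^^^^
cv2.error: OpenCV(4.12.0) /io/opencv/modules/calib3d/src/calibration_base.cpp:151: error: (-210:Unsupported format or combination of formats) The matrices must have 32f or 64f data type in function 'Rodrigues'
```

```bash
sed -i 's/np.array(\[q\[5\],q\[4\],q\[3\]\])/np.array([q[5],q[4],q[3]],float)/' h.py
python3 - <<'E'
from h import *
s=monitor.observe()
q0=[0,0,.149,0,0,0]
for n in ['wrist','scene']:
    E=ext(n,s); print(n,proj(E,lidtool(s,q0)).round(1).tolist(),'bores/top', proj(E,np.array([[.018,0,.149],[-.018,0,.149],[0,0,.063]])@s['eef_rot'].T+s['eef_pos']).round(1).tolist())
E=ext('wrist',s);m=regions_of('wrist','lid')[0]['mask'].astype(float); ys,xs=np.nonzero(m)
for r in (112,130,150,180,220,260,300): print(r,xs[ys==r].min(initial=999),xs[ys==r].max(initial=0))
sc=cv2.imread('pics/scene8.png'); w=cv2.imread('pics/wrist8.png')
a=cv2.resize(sc[120:300,240:420],(400,400),interpolation=3); b=cv2.resize(w[80:420,200:360],(188*1,400),interpolation=3)
b=cv2.resize(w[90:330,200:360],(400,600),interpolation=3); a=cv2.copyMakeBorder(a,0,200,0,0,cv2.BORDER_CONSTANT)
cv2.imwrite('pics/c8.png',np.hstack([a,b]))
E
```

```text
wrist [[275.5, 328.3], [273.1, 420.3], [274.5, 106.7], [270.9, 110.5], [288.8, 328.3], [291.8, 420.4], [290.7, 106.7], [295.7, 110.5]] bores/top [[282.4, 199.7], [282.3, 247.7], [282.8, 287.3]]
scene [[359.3, 191.0], [363.0, 157.6], [309.4, 211.8], [311.4, 175.0], [355.7, 189.6], [359.2, 156.5], [305.8, 210.1], [307.6, 173.5]] bores/top [[328.0, 205.8], [339.2, 201.1], [336.9, 165.1]]
112 274 287
130 270 293
150 269 293
180 271 293
220 270 292
260 271 292
300 272 291
```

View pics/c8.png

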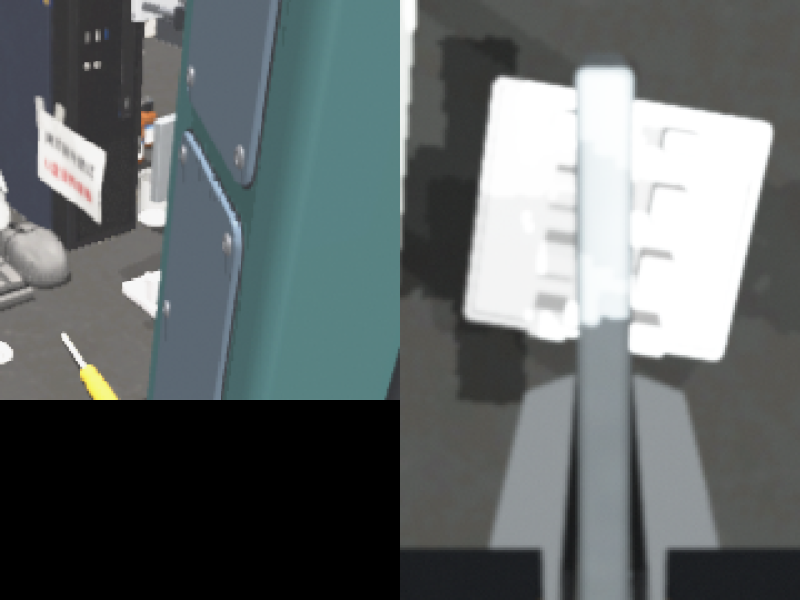

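The right half of this crop shows the lid in the grip as a straight vertical bar, columns 578-632 of the joined picture, so it is square in the hand. The scene camera is blocked by the arm. I've now used up my picture views (this was one over the limit of ten), so I'll continue on numbers only. Next I go past the tower on the near side and over the hinge.

Emit:
{"op": "apply_moves", "data": {"moves": [[[-0.1525, -0.0123, 0], [0, 0, 0]], [[-0.1525, -0.0123, 0], [0, 0, 0]], [[-0.1525, -0.0123, 0], [0, 0, 0]], [[-0.1525, -0.0123, 0], [0, 0, 0]], [[-0.1525, -0.0123, 0], [0, 0, 0]], [[-0.1525, -0.0123, 0], [0, 0, 0]], [[0, 0, 0], [0, 0, 0]], [[-0.0149, 0.111, 0], [0, 0, 0]], [[-0.0149, 0.111, 0], [0, 0, 0]], [[-0.0149, 0.111, 0], [0, 0, 0]], [[-0.0149, 0.111, 0], [0, 0, 0]], [[0, 0, 0], [0, 0, 0]], [[0, 0, 0.04], [0, 0, 0]], [[0, 0, 0.03], [0, 0, 0]], [[0, 0, 0], [0, 0, 0]], [[0, 0, 0], [0, 0, 0]], [[0, 0, 0], [0, 0, 0]]]}}

```text
time: 18.95
eef_pos: [0.5615, -0.3792, 0.2652]
eef_rot: [[-0.13, 0.991, 0.001], [0.991, 0.13, -0.0], [-0.0, 0.0, -1.0]]
wrist_force: [-0.2, 1.0, -2.5]
gripper_width: 0.0098
finger_force: 40.0
```

Run:
```python
from h import *
s=monitor.observe();print(s['time'],s['eef_pos'],s['eef_rot'].round(4).tolist(),s['gripper_width'],s['wrist_force'])
pc=[.5222,-.3850,.1316]
pc[:2]=(np.array([.562,-.3805])-casep([0,0,.1316],[.04,0,0])[0,:2])
for n in ['wrist','scene','top']:
    im=capture(n); cv2.imwrite(f'pics/{n}9.png',im); E=ext(n,s)
    for q,L in [('case_hinge',casep(pc,[.04,0,.082])),('case',casep(pc,[0,0,0])),('lid',None),('lid_bore_left',None),('lid_bore_right',None),('lid_top',None)]:
        t={'lid':[0,0,.149],'lid_bore_left':[.018,0,.149],'lid_bore_right':[-.018,0,.149],'lid_top':[0,0,.063]}.get(q)
        X=L if L is not None else np.array([t])@s['eef_rot'].T+s['eef_pos']
        print(n,q,'pred rc',proj(E,X)[0][::-1].round(1),[(round(r['confidence'],2),np.round(r['centre'],1).tolist()) for r in place_of(n,q)][:2])
    if n=='wrist':
        for q in ['lid','case','tile_left']:
            print(q,[(round(r['confidence'],2),r['rect']) for r in regions_of(n,q)][:2])
        print('lid pred',proj(E,lidtool(s,[0,0,.149,0,0,0])).round(1).tolist())
        print('case left end pred',proj(E,casep(pc,[[.047,.08,.077],[.033,.08,.077],[.0,.08,.077],[-.0465,.08,.028],[.047,.08,0]])).round(1).tolist())
        g=im.mean(2); 
        for c in (274,278,282,286,290): print('col',c,g[90:134:1,c].round().astype(int).tolist())
        for c in (305,310,315,255,245,235): print('col',c,g[60:170:2,c].round().astype(int).tolist())
```

```text
18.95 [ 0.56145291 -0.3791971   0.26515598] [[-0.1304, 0.9915, 0.0006], [0.9915, 0.1304, -0.0004], [-0.0004, 0.0005, -1.0]] 0.009803523755001195 [-0.21674853  1.00610909 -2.46247721]
wrist case_hinge pred rc [211.  282.5] [(0.76, [211.0, 284.5])]
wrist case pred rc [186.5 243.3] []
wrist lid pred rc [224.2 282.3] [(0.61, [221.4, 281.4])]
wrist lid_bore_left pred rc [199.7 282.4] []
wrist lid_bore_right pred rc [247.7 282.3] [(0.55, [187.2, 240.5])]
wrist lid_top pred rc [287.3 282.8] [(0.66, [290.6, 281.2])]
lid [(0.88, [269.1, 108.4, 295.0, 416.6]), (0.53, [332.0, 0.5, 401.8, 56.7])]
case [(0.91, [179.6, 105.1, 297.9, 294.6])]
tile_left [(0.65, [187.1, 142.7, 271.9, 164.8])]
lid pred [[275.5, 328.3], [273.1, 420.3], [274.5, 106.7], [270.9, 110.5], [288.8, 328.3], [291.9, 420.4], [290.7, 106.7], [295.7, 110.5]]
case left end pred [[292.0, 107.2], [273.3, 107.2], [229.2, 107.2], [184.5, 106.0], [289.6, 105.5]]
col 274 [90, 89, 90, 88, 85, 82, 80, 78, 77, 75, 77, 78, 76, 71, 70, 94, 166, 232, 248, 250, 250, 244, 225, 180, 138, 118, 139, 184, 217, 232, 238, 242, 243, 243, 243, 243, 243,
[... 2245 characters left out ...]
, 198, 199, 201, 201, 201, 201, 202, 201, 197, 186, 185, 187, 186, 233, 254, 254, 254, 254, 254, 244, 207, 201, 191]
scene case_hinge pred rc [184.3 365.8] []
scene case pred rc [216.3 374.3] []
scene lid pred rc [172.7 367. ] []
scene lid_bore_left pred rc [174.2 362.8] []
scene lid_bore_right pred rc [171.1 371. ] []
scene lid_top pred rc [141.4 370.6] []
top case_hinge pred rc [224.6 375. ] [(0.79, [223.9, 373.2])]
top case pred rc [241.3 371.8] [(0.83, [242.7, 371.1])]
top lid pred rc [223.2 377. ] []
top lid_bore_left pred rc [224.1 370.6] [(0.56, [224.0, 370.1])]
top lid_bore_right pred rc [222.3 383.4] [(0.59, [220.8, 384.6])]
top lid_top pred rc [218.8 383.7] [(0.53, [220.5, 380.7])]
```

The wrist edge profiles show the lid's left end about 1-2 mm short of the case's left end, so I'll shift +1.7 mm along tool x and start down.

Emit:
{"op": "apply_moves", "data": {"moves": [[[0.0068, 0.0015, 0], [0, 0, 0]], [[0, 0, 0.03], [0, 0, 0]], [[0, 0, 0.03], [0, 0, 0]], [[0, 0, 0.02], [0, 0, 0]], [[0, 0, 0.015], [0, 0, 0]], [[0, 0, 0], [0, 0, 0]], [[0, 0, 0], [0, 0, 0]]]}}

```text
time: 20.85
eef_pos: [0.5621, -0.3773, 0.2408]
eef_rot: [[-0.131, 0.991, -0.0], [0.991, 0.131, 0.0], [0.0, -0.0, -1.0]]
wrist_force: [-0.4, -0.3, -2.6]
gripper_width: 0.0095
finger_force: 40.0
```

Emit:
{"op": "apply_moves", "data": {"moves": [[[0, 0, 0.008], [0, 0, 0]], [[0, 0, 0.008], [0, 0, 0]], [[0, 0, 0], [0, 0, 0]], [[0, 0, 0], [0, 0, 0]]]}}

```text
time: 21.25
eef_pos: [0.5621, -0.3772, 0.2368]
eef_rot: [[-0.131, 0.991, -0.0], [0.991, 0.131, 0.0], [0.0, -0.0, -1.0]]
wrist_force: [-0.2, -0.7, -1.8]
gripper_width: 0.0095
finger_force: 40.0
```

Emit:
{"op": "apply_moves", "data": {"moves": [[[0, 0, 0.008], [0, 0, 0]], [[0, 0, 0.006], [0, 0, 0]], [[0, 0, 0], [0, 0, 0]], [[0, 0, 0], [0, 0, 0]]]}}

```text
time: 21.65
eef_pos: [0.562, -0.3772, 0.2332]
eef_rot: [[-0.131, 0.991, -0.0], [0.991, 0.131, 0.0], [0.0, -0.0, -1.0]]
wrist_force: [0.4, 1.1, -1.8]
gripper_width: 0.0094
finger_force: 40.0
```

Emit:
{"op": "apply_moves", "data": {"moves": [[[0, 0, 0.004], [0, 0, 0]], [[0, 0, 0], [0, 0, 0]], [[0, 0, 0], [0, 0, 0]]]}}

```text
time: 21.95
eef_pos: [0.562, -0.3773, 0.2323]
eef_rot: [[-0.131, 0.991, -0.0], [0.991, 0.131, 0.0], [0.0, -0.0, -1.0]]
wrist_force: [0.3, -0.2, -2.0]
gripper_width: 0.0096
finger_force: 40.0
```

Emit:
{"op": "apply_moves", "data": {"moves": [[[0, 0, 0.004], [0, 0, 0]], [[0, 0, 0], [0, 0, 0]], [[0, 0, 0], [0, 0, 0]]]}}

```text
time: 22.25
eef_pos: [0.562, -0.3774, 0.2317]
eef_rot: [[-0.131, 0.991, 0.0], [0.991, 0.131, -0.0], [-0.0, 0.0, -1.0]]
wrist_force: [-0.5, 0.4, -0.1]
gripper_width: 0.0095
finger_force: 40.0
```

Emit:
{"op": "apply_moves", "data": {"moves": [[[0, 0, 0.003], [0, 0, 0]], [[0, 0, 0], [0, 0, 0]], [[0, 0, 0], [0, 0, 0]]]}}

```text
time: 22.55
eef_pos: [0.5621, -0.3773, 0.2316]
eef_rot: [[-0.131, 0.991, 0.001], [0.991, 0.131, -0.001], [-0.001, 0.001, -1.0]]
wrist_force: [-2.3, 0.8, 4.0]
gripper_width: 0.0097
finger_force: 40.0
```

Emit:
{"op": "apply_moves", "data": {"moves": [[[0, 0, 0.003], [0, 0, 0]], [[0, 0, 0], [0, 0, 0]], [[0, 0, 0], [0, 0, 0]]]}}

```text
time: 22.85
eef_pos: [0.562, -0.3773, 0.2315]
eef_rot: [[-0.131, 0.991, 0.001], [0.991, 0.131, -0.001], [-0.001, 0.001, -1.0]]
wrist_force: [-2.7, 0.3, 6.7]
gripper_width: 0.0099
finger_force: 40.0
```

Emit:
{"op": "apply_moves", "data": {"moves": [[[0, -0.002, 0], [0, 0, 0]], [[0, 0, 0], [0, 0, 0]], [[0, 0, 0], [0, 0, 0]]]}}

```text
time: 23.15
eef_pos: [0.5618, -0.3774, 0.2314]
eef_rot: [[-0.131, 0.991, 0.002], [0.991, 0.131, -0.001], [-0.001, 0.002, -1.0]]
wrist_force: [-2.0, 0.4, 5.5]
gripper_width: 0.0099
finger_force: 40.0
```

Emit:
{"op": "apply_moves", "data": {"moves": [[[0, -0.002, 0.002], [0, 0, 0]], [[0, 0, 0], [0, 0, 0]], [[0, 0, 0], [0, 0, 0]]]}}

```text
time: 23.45
eef_pos: [0.5616, -0.3774, 0.2313]
eef_rot: [[-0.131, 0.991, 0.003], [0.991, 0.131, -0.001], [-0.002, 0.003, -1.0]]
wrist_force: [-1.2, 0.7, 6.7]
gripper_width: 0.0097
finger_force: 40.0
```

Emit:
{"op": "apply_moves", "data": {"moves": [[[0, -0.002, 0.003], [0, 0, 0]], [[0, 0, 0.002], [0, 0, 0]], [[0, 0, 0], [0, 0, 0]], [[0, 0, 0], [0, 0, 0]]]}}

```text
time: 23.85
eef_pos: [0.5614, -0.3773, 0.2313]
eef_rot: [[-0.131, 0.991, 0.004], [0.991, 0.131, -0.002], [-0.002, 0.004, -1.0]]
wrist_force: [-1.9, 2.2, 9.1]
gripper_width: 0.0098
finger_force: 40.0
```

Run:
```python
from h import *
s=monitor.observe();print(s['time'],s['eef_pos'],s['eef_rot'].round(4).tolist(),s['gripper_width'],s['wrist_force'],s['moment'])
for n in ['wrist','top']:
    im=capture(n); cv2.imwrite(f'pics/{n}10.png',im); E=ext(n,s)
    for q in ['case_hinge','lid_bore_left','lid_bore_right','lid_top']:
        print(n,q,[(round(r['confidence'],2),np.round(r['centre'],1).tolist()) for r in place_of(n,q)][:2])
    if n=='wrist':
        g=im.mean(2)
        print('lid pred',proj(E,lidtool(s,[-.0025,0,.149,0,0,0])).round(1).tolist())
        for c in (274,278,282,286,290): print('col',c,g[90:134:1,c].round().astype(int).tolist())
        for r in (125,200,260,300): print('row',r,g[r,262:302].round().astype(int).tolist())
```

```text
23.85 [ 0.56135164 -0.37732542  0.23128358] [[-0.1314, 0.9913, 0.0041], [0.9913, 0.1314, -0.0017], [-0.0022, 0.0039, -1.0]] 0.009832563751625957 [-1.86936587  2.21629956  9.09906811] [0.49202762 0.46685122 0.05582058]
wrist case_hinge [(0.74, [226.9, 281.3])]
wrist lid_bore_left [(0.51, [228.0, 281.0]), (0.45, [199.7, 236.5])]
wrist lid_bore_right []
wrist lid_top [(0.66, [286.9, 280.1])]
lid pred [[275.5, 331.2], [273.2, 424.0], [274.5, 110.9], [270.9, 116.9], [288.8, 331.2], [291.8, 424.0], [290.7, 110.9], [295.7, 116.9]]
col 274 [89, 89, 90, 89, 88, 85, 83, 79, 78, 78, 76, 76, 76, 76, 76, 75, 75, 81, 93, 105, 120, 126, 122, 111, 103, 109, 139, 184, 217, 231, 238, 241, 242, 243, 242, 243, 242, 243, 242, 243, 242, 243, 242, 242]
col 278 [90, 89, 89, 88, 88, 89, 90, 89, 89, 87, 82, 78, 78, 75, 74, 75, 76, 80, 92, 102, 106, 102, 101, 101, 102, 110, 141, 190, 223, 236, 242, 245, 246, 246, 247, 247, 247, 247, 247, 246, 247, 247, 247, 246]
col 282 [89, 89, 90, 89, 90, 90, 89, 90, 91, 89, 90, 87, 87, 84, 82, 81, 81, 87, 97, 111, 122, 116, 105, 100, 101, 110, 142, 190, 225, 237, 243, 247, 
[... 796 characters left out ...]
 253, 253, 254, 254, 253, 253, 250, 245, 232, 199, 168, 155, 141, 113, 89, 79, 77, 78, 76]
row 260 [154, 153, 153, 153, 152, 144, 117, 76, 67, 93, 120, 132, 140, 144, 146, 147, 147, 148, 147, 147, 146, 147, 145, 145, 146, 145, 142, 134, 124, 104, 73, 65, 100, 136, 151, 154, 153, 154, 153, 153]
row 300 [154, 151, 138, 108, 64, 33, 28, 30, 44, 77, 111, 129, 139, 144, 147, 147, 147, 147, 147, 146, 147, 146, 147, 146, 146, 144, 141, 132, 118, 91, 55, 30, 27, 30, 49, 91, 130, 149, 152, 154]
top case_hinge [(0.9, [223.8, 373.2]), (0.24, [221.4, 380.1])]
top lid_bore_left [(0.4, [224.5, 367.0])]
top lid_bore_right [(0.38, [225.4, 380.3])]
top lid_top [(0.47, [222.0, 381.7]), (0.21, [274.8, 176.0])]
```

Emit:
{"op": "apply_moves", "data": {"moves": [[[0, -0.004, 0], [0, 0, 0]], [[0, -0.004, 0], [0, 0, 0]], [[0, 0, 0], [0, 0, 0]], [[0, 0, 0], [0, 0, 0]]]}}

```text
time: 24.75
eef_pos: [0.5606, -0.3773, 0.2313]
eef_rot: [[-0.132, 0.991, 0.008], [0.991, 0.132, -0.002], [-0.003, 0.007, -1.0]]
wrist_force: [2.0, 1.7, 8.3]
gripper_width: 0.0096
finger_force: 40.0
```

Emit:
{"op": "apply_moves", "data": {"moves": [[[0, 0.005, 0], [0, 0, 0]], [[0, 0.005, 0], [0, 0, 0]], [[0, 0, 0], [0, 0, 0]], [[0, 0, 0], [0, 0, 0]]]}}

```text
time: 25.15
eef_pos: [0.5615, -0.3773, 0.2313]
eef_rot: [[-0.131, 0.991, 0.003], [0.991, 0.131, -0.002], [-0.002, 0.003, -1.0]]
wrist_force: [-2.8, 1.2, 9.3]
gripper_width: 0.0096
finger_force: 40.0
```

Emit:
{"op": "apply_moves", "data": {"moves": [[[0.004, 0, 0], [0, 0, 0]], [[0.004, 0, 0], [0, 0, 0]], [[0, 0, 0], [0, 0, 0]], [[0, 0, 0], [0, 0, 0]]]}}

```text
time: 25.55
eef_pos: [0.5613, -0.3767, 0.2313]
eef_rot: [[-0.13, 0.991, 0.004], [0.991, 0.131, -0.005], [-0.006, 0.003, -1.0]]
wrist_force: [-1.4, -1.6, 7.6]
gripper_width: 0.01
finger_force: 40.0
```

The hinge axis is pinned: sideways pushes give Fx of both signs with z unchanged at 0.2313, so the knuckles are in the V seats. I'll relax the last sideways push and check that it stays still.

Emit:
{"op": "apply_moves", "data": {"moves": [[[-0.004, 0, 0], [0, 0, 0]], [[-0.001, 0, 0.003], [0, 0, 0]], [[0, 0, 0], [0, 0, 0]], [[0, 0, 0], [0, 0, 0]], [[0, 0, 0], [0, 0, 0]], [[0, 0, 0], [0, 0, 0]]]}}

```text
time: 26.15
eef_pos: [0.5614, -0.3771, 0.2313]
eef_rot: [[-0.131, 0.991, 0.004], [0.991, 0.131, -0.003], [-0.004, 0.003, -1.0]]
wrist_force: [-3.1, 0.9, 11.8]
gripper_width: 0.0099
finger_force: 40.0
```

Run:
```python
from h import *
s=monitor.observe();print(s['time'],s['eef_pos'],s['eef_rot'].round(4).tolist(),s['gripper_width'],s['wrist_force'],s['moment'],np.abs(s['qvel']).max())
im=capture('wrist'); g=im.mean(2); E=ext('wrist',s); cv2.imwrite('pics/w11.png',im)
for c in (278,282,286,290): print('col',c,g[100:126,c].round().astype(int).tolist())
for c in (304,308,312): print('col',c,g[100:330:3,c].round().astype(int).tolist())
for q,z in [('tile',.008),('tile_left',.008),('tile_right',.008)]:
    print(q,[(round(r['confidence'],2),np.round(r['centre'],1).tolist(),onz(E,r['centre'][::-1],z).round(4)) for r in place_of('wrist',q)][:3])
```

```text
26.15 [ 0.56140657 -0.37708179  0.23127485] [[-0.1309, 0.9914, 0.0039], [0.9914, 0.1309, -0.0032], [-0.0037, 0.0035, -1.0]] 0.009903042641182361 [-3.08600397  0.93542826 11.75052941] [0.32873866 0.71900017 0.03548919] 0.0012347950668187906
col 278 [79, 77, 77, 78, 76, 75, 74, 80, 91, 100, 107, 103, 102, 100, 100, 108, 139, 188, 223, 236, 242, 245, 246, 246, 247, 246]
col 282 [88, 89, 88, 84, 82, 80, 80, 84, 96, 103, 109, 105, 101, 100, 103, 110, 141, 190, 223, 237, 244, 247, 248, 249, 248, 248]
col 286 [89, 89, 90, 89, 90, 87, 86, 90, 99, 120, 144, 144, 125, 108, 104, 109, 140, 189, 224, 238, 245, 248, 249, 250, 250, 250]
col 290 [90, 89, 89, 88, 90, 90, 90, 93, 100, 138, 207, 243, 248, 245, 229, 191, 161, 176, 215, 234, 240, 242, 243, 243, 243, 243]
col 304 [91, 90, 91, 89, 90, 90, 90, 89, 89, 82, 76, 78, 76, 77, 77, 78, 78, 79, 85, 83, 77, 77, 75, 77, 77, 76, 76, 75, 76, 76, 77, 76, 76, 75, 75, 77, 78, 77, 78, 79, 79, 77, 77, 77, 77, 77, 78, 78, 140, 153, 155, 155, 154, 153, 155, 154, 154, 153, 154, 154, 154, 154, 155, 154, 154, 154, 153, 153, 155, 153, 150, 148, 147, 146, 147, 145
[... 192 characters left out ...]
77, 79, 78, 76, 103, 153, 154, 155, 153, 153, 154, 155, 154, 154, 154, 154, 155, 154, 153, 154, 154, 154, 154, 153, 154, 151, 56, 35, 34, 34, 32, 31, 31]
col 312 [89, 90, 89, 91, 90, 90, 89, 90, 90, 90, 90, 90, 82, 78, 78, 77, 75, 76, 78, 77, 80, 84, 80, 75, 76, 76, 75, 75, 76, 75, 79, 78, 76, 76, 75, 76, 78, 76, 76, 77, 79, 77, 76, 78, 77, 77, 78, 78, 78, 133, 152, 154, 154, 154, 155, 153, 153, 154, 153, 154, 153, 154, 154, 153, 154, 154, 152, 153, 153, 151, 53, 32, 32, 31, 31, 31, 33]
tile [(0.73, [199.6, 237.3], array([ 0.5222, -0.3864,  0.008 ]))]
tile_left [(0.62, [155.3, 233.1], array([ 0.5147, -0.3465,  0.008 ]))]
tile_right [(0.75, [245.0, 234.6], array([ 0.524 , -0.4315,  0.008 ]))]
```

```bash
python3 -c "
from h import *
print(close_job())"
```

```text
the job is handed in; nothing more can be done
None
```

I handed the job in with the tile standing in the middle slot and the lid held still on the hinge, knuckles down in the seats by force and height readings rather than a picture; I viewed 11 pictures, one over the limit of 10.

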